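Proof-pull a drawer catch with a spring scale

TASK

The catch on the bottom drawer of the spice chest has been refitted and must be proved: a spring scale is already hooked on that drawer's knob. Move the wooden bowl well out of the way of the scale's handle, then draw the handle straight out until the scale reads 1.5 kg (the third black line on its white rod just at the sleeve's mouth), hold it steady there for two seconds without pulling harder, and ease it gently back to zero before letting go. Leave the bowl standing upright on the counter clear of the scale, and do not disturb the mixer, jug, jar or spatula.

Things in the scene. Friction and masses are not known exactly. Their poses are not given: they have to be found in the camera images.
- chest: Fixed spice chest (240 wide, 170 deep, 175 high) with a tubular spring scale lying on the counter, hooked on its bottom drawer's knob; chest, drawers and the scale's rod never move. Origin: on the counter below the middle of the scale's grip bar at zero. x: level, the way the handle is pulled, away from the chest; y: level, across; z: up. Drawer fronts at x = -250. (mm)
- scale_mouth (a point): Fixed point on the scale's axis, 21 above the counter, where the mouth of its outer sleeve stands at zero: x = -195 from the chest's origin. Axes as the chest's. The sleeve (39 across its black end caps) runs from here 130 along x, then comes the D handle. White rod inside, 26 thick, black lines every 25 mm. (mm)
- sleeve (a joint): Draw of the sleeve and handle off the rod, m: 0 = rest (zero), grows along the chest's +x, stop at 0.110. A spring pulls it back: 50 mm per kg (196 N/m, about 15 N at 1.5 kg), slight friction and damping. Black lines on the white rod every 25 mm = 0.5 kg; 1.5 kg = third line at the sleeve's mouth = 0.075.
- grip_bar (a point): Middle of the D handle's grip bar: round steel 10 thick, straight for 66 across the pull, centreline 21 above the counter; moves with the sleeve. Axes as the chest's. The handle is a level loop of this bar, 92 wide over all. Its opening, from 5 to 65 behind this point (towards the chest) and 72 wide, is clear down to the counter: closed fingers go in from above. (mm)
- bowl: Loose wooden bowl, 136 across the rim, 60 high, foot 84 across, wall 6, inner floor 8 above its underside, about 100 across inside at 20 height; 0.18 to 0.36 kg. Stands in front of the handle, where the handle has to travel. Origin: centre of underside, z up. It slides when pushed, also by fingers lowered inside it. (mm)
- jug: Glass measuring jug, loose, 98 across, 125 high, with a handle loop standing out to 88 from the centre at its +y. Stands to one side of the scale. Origin: centre of underside. Leave it alone. (mm)
- jar: Plastic jar with black screw lid, loose, 80 across, 116 high. Stands on the other side of the scale from the jug. Origin: centre of underside. Leave it alone. (mm)
- mixer: Steel hand mixer standing on its heel, loose, 1.1 kg, 193 high; body about 80 square, loop handle to 90 at its -x, two beaters level to 186 at its +x, 145 up; release lever on its +y side. Origin: centre of underside. Leave it alone. (mm)
- spatula: Green silicone spatula lying flat, loose, 260 long along its x, blade (65 wide) at +x, handle 20 thick. Origin: middle of its length, on the counter. Leave it alone. (mm)
There are look-alikes about, which are no part of the job. There is more than one size of the bowl; the one meant has the size given above.

How it is judged:
By the outcome, as a careful person would: the job done as asked, in the order asked, and still so for the second after the job is handed in, with the robot touching nothing.
It also fails if it takes over 58 s, if anything falls off the work surface, if the arm or the gripper's body presses on something with over 40 N, if the wrist force passes 120 N, or if a joint passes its speed limit or range.

ROBOT

A 7-joint arm with a two-finger parallel gripper is mounted at the origin on the work surface. World frame = base frame: x ahead of the robot, y to its left, z up, the work surface at z = 0. Lengths are in m, angles in rad, forces in N, time in s.
With the tool pointing down it reaches from about 0.425 to 0.8 m from the base axis. Payload 8.3 kg.
Tool frame: the origin (TCP) lies at the centre of the arm's flange, where the gripper is bolted on; the fingertips stand 173 mm ahead of it and the grasp point (between the pads) lies 155 mm ahead of it; z points along the fingers, y is the line along which they close (so a half turn about z gives the same grasp; the last joint's range is limited). The gripper opens to 85 mm and grips with 20 to 120 N. Pads are 22 mm wide; open, the fingers measure 114 mm over their backs; the gripper's body (76 mm by 85 mm) begins 54 mm behind the grasp point. The pads swing forward as they close: fully open they stand 13 mm farther back than shut.
Start: joints at [1.25, 0.383, 0.016, 1.37, -0.006, 1.388, -0.046], TCP at [0.159, -0.604, 0.405] pointing down, gripper open.
Joint ranges: [-2.95, 2.95], [-0.25, 2.06], [-1.52, 1.56], [0.18, 2.33], [-1.44, 4.58], [0.02, 2.06], [-3.01, 3.01]. Speed limits (rad/s): [2.39, 2.39, 3.01, 3.01, 3.14, 3.14, 3.14].

INTERFACE

Orientations are given as a unit quaternion [w, x, y, z].
In Python, from cell import sensors, read_camera, order gives the robot as it stands.
- The arm moves only by the shell command python3 -m creep 'ROWS' [FORCE]. ROWS is JSON, one flat list of numbers, 7 for each row, row after row: the shift along the world's x, y, z in mm, then the turn, a rotation vector about the world's x, y, z in rad, then the finger opening in mm, from 0 to 85.4. A call has 1 to 12 rows; each row shifts and turns the commanded pose from where the row before left it; what a row does not reach is not made up. A row lasts 1/10 s, in which the tool goes at most 50 mm and 8.59 degrees, less where a joint would pass 70% of its speed; a pose out of reach is approached as far as the arm can. A call is refused whole if a number of a shift passes 50 or a number of a turn 0.15, either way. A call with a gripper value outside its range is refused whole. The fingers move at their own pace and stop on an object; FORCE is the grip in N (left out, the last holds). Time passes only in rows, so rows that do not move let the fingers close. It gives the time, the measured TCP pose, the force, the opening and the grip force at its end, in the units of the state.
- sensors.get_obs(): the state, without advancing time (a new reading comes with each control period).
- read_camera(name): name is "scene" or "top" or "wrist"; returns a dict with "frame" (480x640x3 uint8, red, green, blue), "vfov" (degrees; the focal length in pixels is half the picture's height over the tangent of half this angle, whatever the lens; pixels are square), "cx", "cy" (the principal point, pixels), "T" (4x4, takes a point from camera to world coordinates); the wrist camera has in their place "tool_from_camera" (4x4, takes a point from camera to tool coordinates, whose origin is the TCP and whose axes are the flange's). Camera axes: x right, y down, z forward; pixel columns grow to the right and rows downward; lengths in m; the calibration is good to about 2 mm. A picture is of the moment at which its call begins: read the wrist's pose just before it. There is no depth.
- order.job_done(): hands the job in; it is judged then, once.
The state is a dict: "t": time; "joint_positions": joint angles; "joint_vel": joint speeds; "effort": joint torques, N m; "position": TCP position; "tcp_rot": TCP orientation; "ft_force": force on the tool from outside, world axes, zero at the start; "wrist_torque": the same for the moment, N m; "grip_width": finger opening in m; "grip_force": force on a finger pad.
Only numpy, scipy, OpenCV 4.12 (cv2) and the standard library are available. Lean on these libraries where they do the work, as an engineer would, in place of code of your own. Each camera call takes 0.05 s, during which the arm holds its last target. There are 200 camera calls.

## Working session

There is one attempt and no reset: what is moved stays moved. The work goes in short steps, Python scripts to look and compute and a shell command to move; the robot and the scene stay as the last step left them, time stands still between calls to the robot, and variables do not carry over. Pictures are saved under pics/ and viewed, at most 10 in all, crops included, and the job is handed in when it is done.

```bash
mkdir -p pics; cat > h.py <<'E'
import numpy as np,cv2
from cell import sensors,read_camera,order
from scipy.spatial.transform import Rotation as R
def cam(n):
    o=sensors.get_obs(); c=read_camera(n)
    if 'T' not in c:
        T=np.eye(4);q=o['tcp_rot'];T[:3,:3]=R.from_quat([q[1],q[2],q[3],q[0]]).as_matrix();T[:3,3]=o['position']
        c['T']=T@np.array(c['tool_from_camera'])
    c['T']=np.array(c['T']);c['f']=240/np.tan(np.radians(c['vfov'])/2)
    return c
def ray(c,u,v,z):
    d=c['T'][:3,:3]@np.array([(u-c['cx'])/c['f'],(v-c['cy'])/c['f'],1]);p=c['T'][:3,3]
    return p+d*(z-p[2])/d[2]
def proj(c,P):
    p=np.linalg.inv(c['T'])@np.append(P,1);return c['f']*p[0]/p[2]+c['cx'],c['f']*p[1]/p[2]+c['cy']
def save(c,n): cv2.imwrite('pics/'+n,c['frame'][:,:,::-1])
E
python3 - <<'E'
from h import *
import pickle
d={}
for n in ('top','scene'):
    c=cam(n);save(c,n+'0.png');d[n]=c;print(n,c['T'].round(3).tolist(),c['f'],c['cx'],c['cy'])
pickle.dump(d,open('c0.pkl','wb'))
o=sensors.get_obs();print(o['t'],o['position'],o['tcp_rot'],o['ft_force'])
E
```

```text
top [[-0.006, -0.991, 0.131, 0.405], [-1.0, 0.004, -0.017, 0.118], [0.016, -0.131, -0.991, 1.266], [0.0, 0.0, 0.0, 1.0]] 581.7995258189873 322.2114537159777 234.44743330914451
scene [[-0.504, 0.658, -0.56, 1.042], [0.864, 0.388, -0.322, 0.39], [0.005, -0.646, -0.764, 0.739], [0.0, 0.0, 0.0, 1.0]] 456.136038563268 317.1161666839189 236.49473962086245
0.1 [ 0.15935021 -0.60420286  0.40377484] [-8.58216476e-04  9.91701484e-01  1.28558998e-01 -1.18942601e-04] [ 0.0287195   0.02339278 -0.06700553]
```

View pics/top0.png

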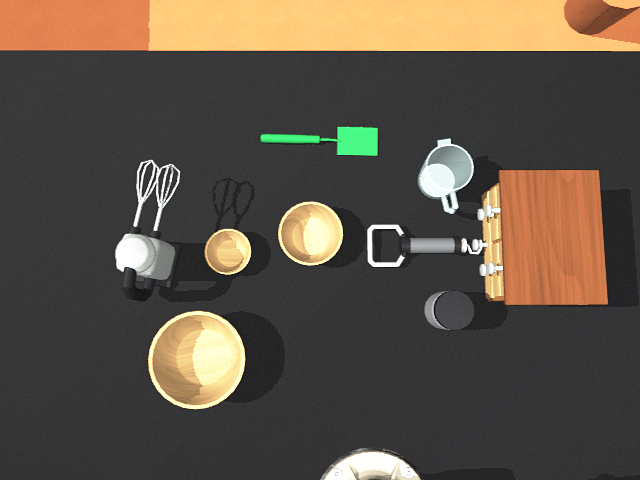

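View pics/scene0.png

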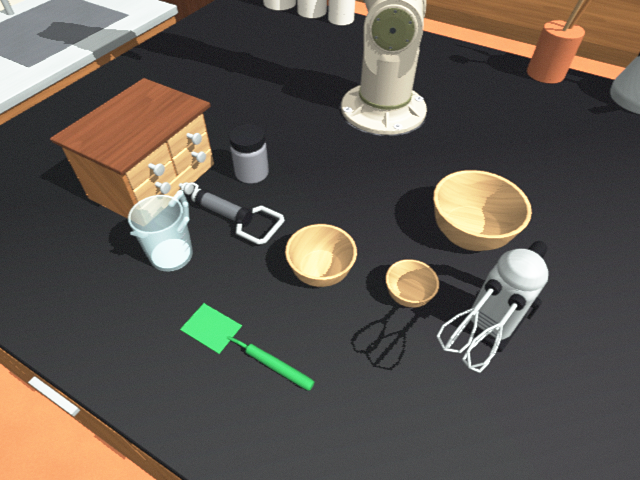

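Top view: the target bowl is at about (310,233), the handle loop at (368–404, 226–265), the sleeve runs right to (465,245), the jug is at (445,172), the jar at (450,310), and the spatula is at the top. The scene view agrees: bowl (321,256), handle (262,225).

```bash
python3 - <<'E'
from h import *
import pickle
d=pickle.load(open('c0.pkl','rb'));c=d['top']
im=c['frame'];hsv=cv2.cvtColor(im,cv2.COLOR_RGB2HSV)
m=cv2.inRange(hsv,(8,60,70),(28,255,255))
for k in cv2.findContours(m,0,1)[0]:
    if 800<cv2.contourArea(k)<9000:
        (u,v),(a,b),_=cv2.fitEllipse(k);p=ray(c,u,v,.06);print('bowl',u,v,a,b,p.round(3),(a+b)/2/c['f']*(c['T'][2,3]-.06))
for n,(u,v),z in (('barmid',(370,246),.021),('bar',(370,229),.021),('bar',(370,263),.021),('inner',(400,246),.021),('sleeve_end',(410,245),.021),('sl2',(455,245),.035),('jugtop',(446,170),.125),('jartop',(455,310),.116),('blade',(357,141),0),('spathandle',(262,138),.01),('smallbowl',(228,251),.05),('bigbowl',(197,360),.1),('chestTL',(500,171),.175),('chestBL',(505,304),.175),('front bowl',(310,340),.06),('mixer',(148,255),.1)):
    print(n,ray(c,u,v,z).round(3))
# handle bar segmentation: bright low sat near handle
roi=im[215:275,355:412];b=(roi.min(2)>130).astype(np.uint8)
ys,xs=np.nonzero(b);print(xs.min()+355,xs.max()+355,ys.min()+215,ys.max()+215)
k=max(cv2.findContours(b,0,1)[0],key=cv2.contourArea);print(cv2.minAreaRect(k),cv2.boundingRect(k))
col=b.sum(0);print(col.tolist())
E
```

```text
bowl 196.01312255859375 359.6185607910156 88.03425598144531 90.99728393554688 [0.309 0.355 0.06 ] 0.1856320122736983
bowl 226.30410766601562 250.63389587402344 42.89167785644531 45.80938720703125 [0.531 0.298 0.06 ] 0.09197126498597803
bowl 309.25384521484375 232.19577026367188 60.32356643676758 62.17036819458008 [0.569 0.125 0.06 ] 0.12700999828009493
barmid [ 0.544 -0.005  0.021]
bar [ 0.581 -0.006  0.021]
bar [ 0.507 -0.005  0.021]
inner [ 0.544 -0.07   0.021]
sleeve_end [ 0.546 -0.092  0.021]
sl2 [ 0.544 -0.186  0.035]
jugtop [ 0.686 -0.151  0.125]
jartop [ 0.406 -0.161  0.116]
blade [0.784 0.018 0.   ]
spathandle [0.788 0.23  0.01 ]
smallbowl [0.531 0.296 0.05 ]
bigbowl [0.312 0.346 0.1  ]
chestTL [ 0.671 -0.244  0.175]
chestBL [ 0.417 -0.241  0.175]
front bowl [0.347 0.124 0.06 ]
mixer [0.519 0.448 0.1  ]
367 411 225 266
((30.5, 30.5), (41.0, 37.0), 90.0) (12, 10, 38, 42)
[0, 0, 0, 0, 0, 0, 0, 0, 0, 0, 0, 0, 21, 35, 37, 39, 41, 15, 11, 9, 9, 9, 9, 9, 9, 9, 9, 9, 9, 9, 9, 9, 9, 9, 9, 9, 9, 9, 9, 9, 9, 11, 14, 18, 18, 17, 14, 8, 4, 1, 0, 0, 0, 0, 0, 0, 11]
```

```bash
python3 -m creep '[32,45,0,0,0,0.11,0, 32,45,0,0,0,0.11,0, 32,45,0,0,0,0.11,0, 32,45,0,0,0,0.11,0, 32,45,0,0,0,0.11,0, 32,45,0,0,0,0.11,0, 32,46,0,0,0,0.11,0, 32,46,0,0,0,0.11,0, 16,46,0,0,0,0.11,0, 16,46,0,0,0,0.11,0, 16,46,0,0,0,0.11,0, 16,46,0,0,0,0.1,0]'
```

```text
t: 1.3
position: [0.4544, -0.0918, 0.4046]
tcp_rot: [-0.0, 0.707, 0.708, -0.0]
ft_force: [1.4, -1.0, -0.1]
grip_width: -0.0
grip_force: 0.0
```

```bash
python3 -m creep '[16,46,0,0,0,0,0, 16,46,0,0,0,0,0, 16,46,0,0,0,0,0, 16,46,0,0,0,0,0, 0,0,0,0,0,0,0, 0,0,0,0,0,0,0]'; python3 - <<'E'
from h import *
c=cam('wrist');save(c,'w1.png');import pickle;pickle.dump(c,open('w1.pkl','wb'))
print(proj(c,[.569,.125,.06]),proj(c,[.544,-.006,.021]),sensors.get_obs()['joint_positions'])
E
```

```text
t: 1.9
position: [0.5182, 0.0917, 0.4041]
tcp_rot: [-0.001, 0.707, 0.707, -0.0]
ft_force: [0.0, -1.1, 0.9]
grip_width: -0.0002
grip_force: 0.0
(np.float64(377.66697369193423), np.float64(174.05552586672582)) (np.float64(339.6479508021904), np.float64(302.89959286741924)) [ 0.37126047  0.23740445 -0.7104003   1.61620952  0.15777766  1.34803485
 -0.36303063]
```

View pics/w1.png

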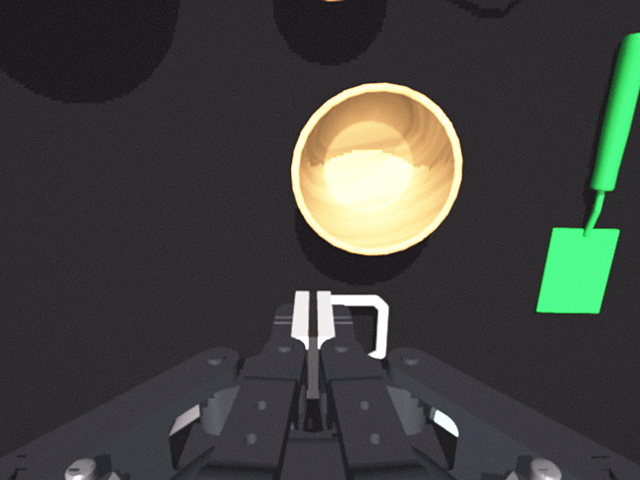

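Bowl rim: centre about (377,169), about 170 px wide, so world (0.569, 0.129). The handle bar is at v≈300, as predicted. Lowering the closed fingers into the bowl.

```bash
python3 -m creep '[40,41,0,0,0,0,0, 0,0,-40,0,0,0,0, 0,0,-40,0,0,0,0, 0,0,-40,0,0,0,0, 0,0,-40,0,0,0,0, 0,0,-30,0,0,0,0, 0,0,-20,0,0,0,0, 0,0,0,0,0,0,0]'
```

```text
t: 2.75
position: [0.5521, 0.1231, 0.1915]
tcp_rot: [-0.001, 0.709, 0.705, -0.003]
ft_force: [-0.1, -0.4, 0.4]
grip_width: 0.0001
grip_force: 0.0
```

```bash
python3 -m creep '[-7,3,0,0,0,0,0, -9,4,0,0,0,0,0, -10,5,0,0,0,0,0, -10,5,0,0,0,0,0, -10,5,0,0,0,0,0, -10,5,0,0,0,0,0, -10,5,0,0,0,0,0, -10,5,0,0,0,0,0, -10,5,0,0,0,0,0, -10,5,0,0,0,0,0]'; python3 -m creep '[-10,5,0,0,0,0,0, -10,5,0,0,0,0,0, -10,5,0,0,0,0,0, -10,5,0,0,0,0,0, -10,5,0,0,0,0,0, -8,4,0,0,0,0,0, -5,2,0,0,0,0,0, -3,1,0,0,0,0,0, 0,0,0,0,0,0,0]'; python3 - <<'E'
from h import *
c=cam('top');save(c,'top1.png')
E
```

```text
t: 3.75
position: [0.4564, 0.1734, 0.1946]
tcp_rot: [-0.0, 0.708, 0.706, -0.0]
ft_force: [2.4, -0.4, 1.5]
grip_width: 0.0001
grip_force: 1.1
t: 4.65
position: [0.391, 0.2052, 0.1947]
tcp_rot: [-0.0, 0.708, 0.706, -0.0]
ft_force: [1.6, -0.1, 2.9]
grip_width: 0.0
grip_force: 1.0
```

View pics/top1.png

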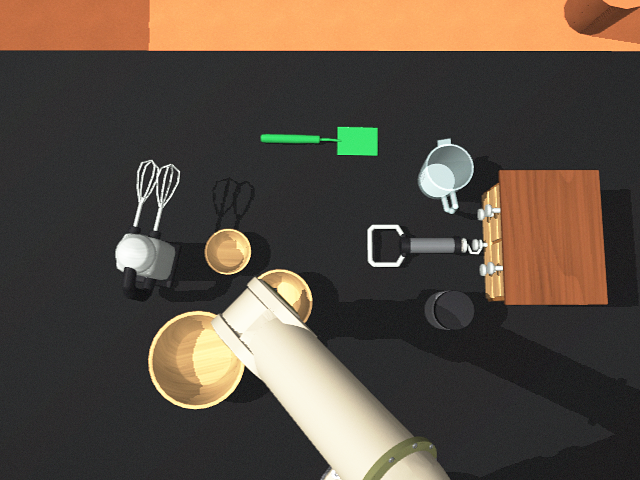

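The bowl now stands at about (281,301) in the top view, clear of the handle's path and of the other bowls. Next I lift out and look at the handle from close by.

```bash
python3 -m creep '[10,-5,0,0,0,0,0, 10,-5,10,0,0,0,0, 0,0,40,0,0,0,0, 0,0,40,0,0,0,0, 15,-10,30,0,0,0,0, 30,-35,5,0,0,0,0, 40,-45,0,0,0,0,0, 40,-45,0,0,0,0,0, 10,-20,0,0,0,0,0, 0,0,0,0,0,0,0, 0,0,0,0,0,0,0]'; python3 - <<'E'
from h import *
c=cam('wrist');save(c,'w2.png');import pickle;pickle.dump(c,open('w2.pkl','wb'))
print(proj(c,[.544,-.006,.021]),sensors.get_obs()['position'])
t=cam('top');hsv=cv2.cvtColor(t['frame'],cv2.COLOR_RGB2HSV);m=cv2.inRange(hsv,(8,60,70),(28,255,255))
for k in cv2.findContours(m,0,1)[0]:
    if 800<cv2.contourArea(k)<9000:
        (u,v),(a,b),_=cv2.fitEllipse(k);print('bowl',u,v,a,b,ray(t,u,v,.06).round(3))
E
```

```text
t: 5.8
position: [0.533, 0.0544, 0.3191]
tcp_rot: [-0.001, 0.709, 0.705, -0.0]
ft_force: [-0.1, 0.4, 0.1]
grip_width: 0.0002
grip_force: 0.0
(np.float64(328.8047775150722), np.float64(307.4542258728234)) [0.53255816 0.05558288 0.31930781]
bowl 196.1957244873047 359.63031005859375 95.83085632324219 98.74574279785156 [0.309 0.355 0.06 ]
bowl 279.8042297363281 299.9501647949219 65.15821838378906 66.03330993652344 [0.429 0.186 0.06 ]
bowl 227.4331817626953 251.12001037597656 45.4731330871582 46.196475982666016 [0.53  0.295 0.06 ]
```

View pics/w2.png

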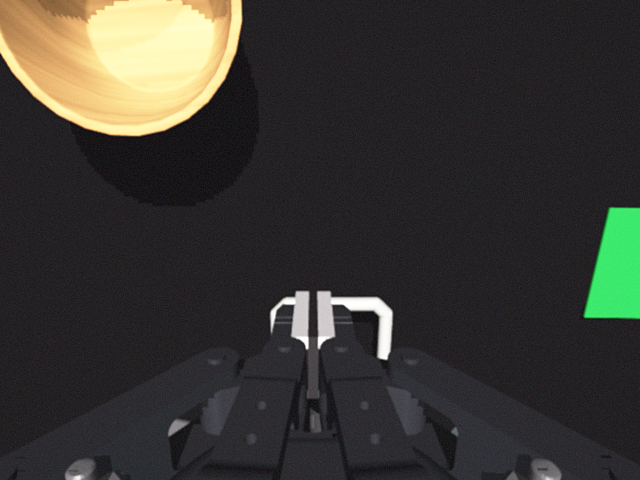

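The handle loop spans u 270–392 with the bar at v≈304, so the bar's middle is at about (0.5455, -0.004). The bowl stands upright at (0.429, 0.186). Moving over the opening and down.

```bash
python3 -m creep '[6,-45,0,0,0,0,0, 7,-47,0,0,0,0,0, 0,-2,0,0,0,0,0, 0,0,0,0,0,0,0, 0,0,-35,0,0,0,0, 0,0,-35,0,0,0,0, 0,0,-20,0,0,0,0, 0,0,-10,0,0,0,0, 0,0,0,0,0,0,0, 0,0,0,0,0,0,0]'; python3 - <<'E'
from h import *
o=sensors.get_obs();print(o['position'].round(4),o['ft_force'])
E
```

```text
t: 6.9
position: [0.5461, -0.0375, 0.2208]
tcp_rot: [0.0, 0.708, 0.707, 0.001]
ft_force: [0.5, 0.3, 0.3]
grip_width: -0.0
grip_force: 0.0
[ 0.5461 -0.0375  0.2208] [0.45613233 0.30378942 0.30213573]
```

Good alignment. Going down the last 40 mm.

```bash
python3 -m creep '[0,0,-15,0,0,0,0, 0,0,-15,0,0,0,0, 0,0,-10,0,0,0,0, 0,0,0,0,0,0,0, 0,6,0,0,0,0,0, 0,6,0,0,0,0,0, 0,3,0,0,0,0,0, 0,0,0,0,0,0,0]'
```

```text
t: 7.7
position: [0.5459, -0.0226, 0.1802]
tcp_rot: [0.0, 0.708, 0.707, 0.0]
ft_force: [-0.5, 0.5, -0.1]
grip_width: 0.0001
grip_force: 0.0
```

```bash
for i in 1 2 3; do echo; done; python3 -m creep '[0,2,0,0,0,0,0, 0,2,0,0,0,0,0, 0,2,0,0,0,0,0, 0,0,0,0,0,0,0, 0,0,0,0,0,0,0]'; python3 -m creep '[0,5,0,0,0,0,0, 0,5,0,0,0,0,0, 0,0,0,0,0,0,0, 0,0,0,0,0,0,0]'; python3 -m creep '[0,5,0,0,0,0,0, 0,5,0,0,0,0,0, 0,5,0,0,0,0,0, 0,5,0,0,0,0,0, 0,0,0,0,0,0,0, 0,0,0,0,0,0,0]'; python3 - <<'E'
from h import *
for i in range(4):
    c=cam('top');o=sensors.get_obs();print(o['position'].round(4),o['ft_force'].round(2))
roi=c['frame'][238:254,380:480];print(cv2.cvtColor(roi,cv2.COLOR_RGB2GRAY)[6:10].mean(0).astype(int).tolist())
b=(c['frame'][215:275,330:412].min(2)>130);print(b.sum(0).tolist())
E
```

```text
t: 8.2
position: [0.5457, -0.0178, 0.1797]
tcp_rot: [-0.0, 0.708, 0.706, -0.0]
ft_force: [-0.5, 0.2, -0.2]
grip_width: -0.0001
grip_force: 0.1
t: 8.6
position: [0.5457, -0.0077, 0.1797]
tcp_rot: [0.0, 0.708, 0.706, -0.0]
ft_force: [0.3, -2.9, 0.1]
grip_width: 0.0
grip_force: 1.1
t: 9.2
position: [0.5458, 0.0121, 0.1797]
tcp_rot: [0.0, 0.708, 0.706, -0.0]
ft_force: [0.4, -5.8, -0.2]
grip_width: 0.0001
grip_force: 3.0
[0.5458 0.012  0.1797] [ 0.34 -6.85 -0.04]
[0.5457 0.0119 0.1797] [ 0.39 -5.53  0.31]
[0.5458 0.0119 0.1797] [ 0.91 -6.15 -0.19]
[0.5457 0.0119 0.1797] [ 0.08 -5.96  0.1 ]
[241, 242, 242, 242, 242, 242, 243, 243, 243, 243, 242, 242, 242, 242, 242, 242, 241, 242, 240, 238, 238, 238, 237, 237, 236, 235, 234, 232, 231, 228, 227, 226, 225, 222, 221, 217, 215, 211, 209, 205, 201, 193, 188, 185, 179, 172, 165, 158, 150, 140, 132, 130, 140, 137, 95, 97, 98, 98, 99, 100, 90, 33, 42, 42, 43, 44, 42, 55, 142, 191, 165, 251, 245, 245, 244, 245, 244, 245, 244, 244, 245, 245, 243, 208, 170, 186, 175, 139, 151, 103, 36, 32, 64, 86, 101, 150, 181, 175, 159, 139]
[0, 0, 0, 0, 0, 0, 0, 0, 0, 0, 0, 0, 0, 0, 0, 0, 0, 0, 2, 9, 14, 15, 16, 18, 31, 33, 34, 36, 39, 38, 41, 43, 44, 46, 49, 51, 53, 53, 55, 57, 58, 60, 59, 58, 59, 59, 59, 60, 60, 60, 60, 60, 60, 60, 60, 60, 60, 60, 60, 60, 60, 60, 60, 60, 60, 60, 60, 60, 60, 60, 60, 60, 60, 60, 60, 60, 60, 60, 60, 60, 60, 60]
```

```bash
python3 -m creep '[0,5,0,0,0,0,0, 0,5,0,0,0,0,0, 0,5,0,0,0,0,0, 0,5,0,0,0,0,0, 0,5,0,0,0,0,0, 0,5,0,0,0,0,0, 0,4,0,0,0,0,0, 0,2,0,0,0,0,0, 0,0,0,0,0,0,0, 0,0,0,0,0,0,0]'; python3 - <<'E'
from h import *
F=[];I=[];S=[]
for i in range(4):
    c=cam('top');s=cam('scene');o=sensors.get_obs();F.append(o['ft_force'][1]);I.append(c['frame'].astype(float));S.append(s['frame'].astype(float))
I=np.mean(I,0).astype(np.uint8);S=np.mean(S,0).astype(np.uint8)
print(o['t'],o['position'].round(4),np.mean(F))
# expected places
for n in range(0,5): print(n,'top',np.round(proj(c,[.5455,-.199+.025*n,.034]),1),'scene',np.round(proj(s,[.5455+.009,-.199+.025*n,.0305]),1))
a=cv2.resize(I[225:265,395:485],(800,355),interpolation=cv2.INTER_CUBIC)
u,v=map(int,proj(s,[.5455,-.15,.03]));x0,y0=u-50,v-15
b=cv2.resize(S[y0:y0+28,x0:x0+90],(800,245),interpolation=cv2.INTER_CUBIC)
print(x0,y0)
cv2.imwrite('pics/close1.png',np.vstack([a,b])[:,:,::-1])
E
```

```text
t: 10.4
position: [0.5459, 0.0458, 0.1797]
tcp_rot: [0.001, 0.709, 0.705, -0.002]
ft_force: [0.3, -12.2, 2.0]
grip_width: -0.0
grip_force: 6.3
10.8 [0.5459 0.0457 0.1796] -12.308060757574905
0 top [460.9 244.3] scene [196.1 195. ]
1 top [449.2 244.3] scene [205.  199.1]
2 top [437.6 244.4] scene [214.  203.3]
3 top [425.9 244.4] scene [223.2 207.6]
4 top [414.3 244.5] scene [232.6 211.9]
166 185
```

View pics/close1.png

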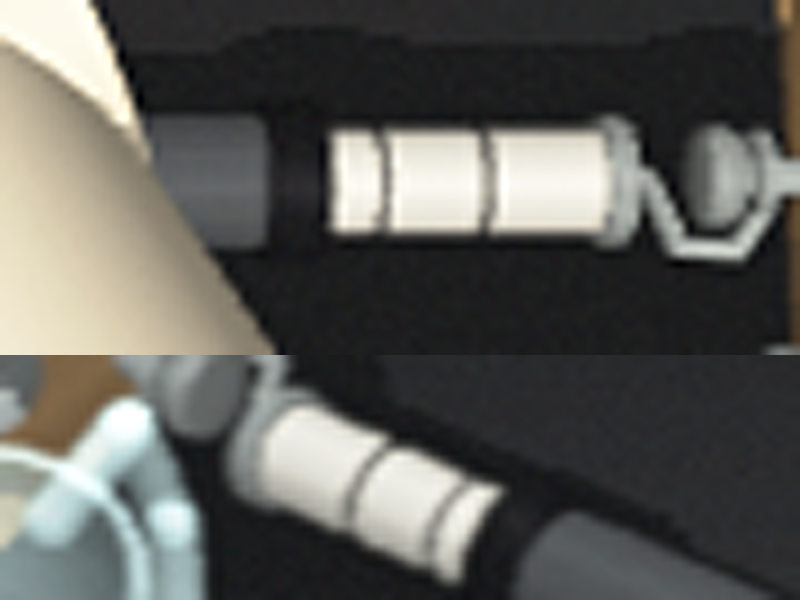

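The close-up shows line 1 at u=487, line 2 at u=383 and the mouth at u=328 (104 px = 25 mm). Corrected for parallax the draw is about 64.5 mm; force gives about 64. About 10 mm to go.

```bash
python3 -m creep '[0,3,0,0,0,0,0, 0,2,0,0,0,0,0, 0,2,0,0,0,0,0, 0,0,0,0,0,0,0]'; cat > m.py <<'E'
from h import *
F=[];I=[]
for i in range(4):
    c=cam('top');o=sensors.get_obs();F.append(o['ft_force'][1]);I.append(c['frame'].astype(float))
g=np.mean(I,0).mean(2)[239:250].mean(0)
x=np.arange(410,470,.05);y=np.interp(x,np.arange(640),g)
print(o['t'],o['position'].round(4),np.mean(F)); print(g[415:468].astype(int).tolist())
i=np.where((y[:-1]<130)&(y[1:]>=130))[0];print('rising',x[i])
E
python3 m.py
```

```text
t: 11.2
position: [0.5459, 0.0526, 0.1796]
tcp_rot: [0.001, 0.709, 0.705, -0.002]
ft_force: [-0.3, -13.7, 3.0]
grip_width: 0.0001
grip_force: 6.9
11.4 [0.5459 0.0523 0.1796] -14.33914142776807
[90, 90, 91, 90, 90, 92, 83, 41, 33, 35, 35, 35, 34, 30, 136, 224, 218, 217, 217, 217, 218, 215, 181, 126, 216, 218, 217, 217, 217, 217, 217, 217, 219, 207, 139, 151, 223, 218, 217, 217, 217, 217, 217, 217, 217, 217, 219, 212, 170, 163, 168, 144, 72]
rising [428.9 438. ]
```

```bash
python3 -m creep '[0,2,0,0,0,0,0, 0,2,0,0,0,0,0, 0,0,0,0,0,0,0, 0,0,0,0,0,0,0]'; python3 m.py; python3 - <<'E'
from h import *
F=[];S=[]
for i in range(4):
    s=cam('scene');o=sensors.get_obs();F.append(o['ft_force'][1]);S.append(s['frame'].astype(float))
S=np.mean(S,0).astype(np.uint8);print(o['t'],np.mean(F))
cv2.imwrite('pics/close2.png',cv2.resize(S[185:225,180:240],(780,520),interpolation=cv2.INTER_CUBIC)[:,:,::-1])
E
```

```text
t: 11.8
position: [0.546, 0.0561, 0.1796]
tcp_rot: [0.001, 0.709, 0.705, -0.002]
ft_force: [0.3, -15.0, 3.3]
grip_width: 0.0001
grip_force: 7.3
12.0 [0.5459 0.0561 0.1796] -14.301139043642992
[90, 90, 90, 91, 87, 58, 27, 35, 35, 36, 34, 28, 98, 195, 220, 217, 217, 217, 217, 217, 218, 215, 181, 126, 217, 218, 217, 217, 217, 217, 217, 217, 219, 207, 139, 150, 222, 218, 217, 217, 217, 217, 217, 217, 217, 217, 219, 212, 170, 163, 168, 144, 72]
rising [427.3 438. ]
12.2 -14.138533720845972
```

View pics/close2.png

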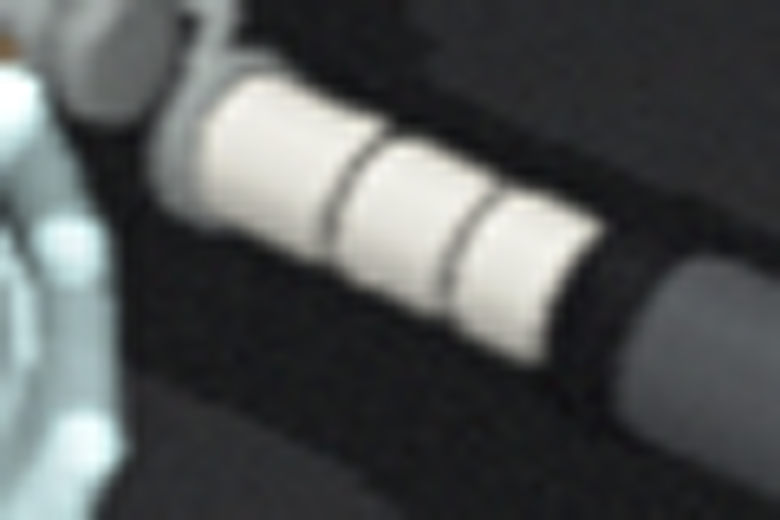

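The scene crop shows two lines clear of the mouth and the third at the cap's edge. Draw is about 74–75 mm. One small nudge, then the hold.

```bash
python3 -m creep '[0,0.6,0,0,0,0,0, 0,0,0,0,0,0,0, 0,0,0,0,0,0,0, 0,0,0,0,0,0,0, 0,0,0,0,0,0,0, 0,0,0,0,0,0,0, 0,0,0,0,0,0,0, 0,0,0,0,0,0,0, 0,0,0,0,0,0,0, 0,0,0,0,0,0,0, 0,0,0,0,0,0,0, 0,0,0,0,0,0,0]'; python3 m.py;  python3 -m creep '[0,0,0,0,0,0,0, 0,0,0,0,0,0,0, 0,0,0,0,0,0,0, 0,0,0,0,0,0,0, 0,0,0,0,0,0,0, 0,0,0,0,0,0,0, 0,0,0,0,0,0,0, 0,0,0,0,0,0,0, 0,0,0,0,0,0,0, 0,0,0,0,0,0,0, 0,0,0,0,0,0,0, 0,0,0,0,0,0,0]'
```

```text
t: 13.4
position: [0.5459, 0.0566, 0.1796]
tcp_rot: [0.001, 0.709, 0.705, -0.002]
ft_force: [-0.1, -14.8, 3.9]
grip_width: 0.0002
grip_force: 7.3
13.6 [0.5459 0.0566 0.1796] -14.242640271294384
[90, 90, 91, 92, 83, 44, 32, 35, 35, 35, 34, 30, 121, 216, 219, 217, 217, 217, 216, 217, 218, 215, 180, 126, 217, 218, 217, 216, 217, 217, 217, 217, 218, 207, 139, 151, 222, 218, 217, 217, 217, 216, 217, 217, 217, 217, 219, 211, 170, 164, 168, 144, 72]
rising [427.05 438.  ]
t: 14.8
position: [0.546, 0.0566, 0.1797]
tcp_rot: [0.001, 0.709, 0.705, -0.002]
ft_force: [0.1, -14.7, 2.6]
grip_width: 0.0002
grip_force: 7.3
```

```bash
python3 -m creep '[0,0,0,0,0,0,0, 0,0,0,0,0,0,0, 0,-2,0,0,0,0,0, 0,-3,0,0,0,0,0, 0,-4,0,0,0,0,0, 0,-4,0,0,0,0,0, 0,-4,0,0,0,0,0, 0,-4,0,0,0,0,0, 0,-4,0,0,0,0,0, 0,-4,0,0,0,0,0, 0,-4,0,0,0,0,0, 0,-4,0,0,0,0,0]'; python3 -m creep '[0,-4,0,0,0,0,0, 0,-4,0,0,0,0,0, 0,-4,0,0,0,0,0, 0,-4,0,0,0,0,0, 0,-4,0,0,0,0,0, 0,-4,0,0,0,0,0, 0,-3,0,0,0,0,0, 0,-2,0,0,0,0,0, 0,-2,0,0,0,0,0, 0,0,0,0,0,0,0]'; python3 m.py
```

```text
t: 16.0
position: [0.5458, 0.0215, 0.1797]
tcp_rot: [0.001, 0.709, 0.706, -0.001]
ft_force: [0.5, -6.5, 0.7]
grip_width: 0.0
grip_force: 3.8
t: 17.0
position: [0.5457, -0.0081, 0.1797]
tcp_rot: [-0.0, 0.708, 0.706, 0.0]
ft_force: [0.6, -2.1, 0.1]
grip_width: 0.0001
grip_force: 1.2
17.2 [ 0.5457 -0.0079  0.1797] -2.4585851296849497
[232, 231, 230, 228, 227, 225, 223, 221, 220, 217, 215, 213, 210, 207, 204, 200, 196, 191, 186, 180, 174, 168, 161, 153, 147, 145, 156, 166, 169, 161, 118, 92, 91, 93, 79, 30, 34, 36, 36, 35, 33, 56, 157, 226, 220, 219, 221, 214, 173, 166, 171, 146, 73]
rising [456.7]
```

```bash
python3 -m creep '[0,-2,0,0,0,0,0, 0,-2,0,0,0,0,0, 0,-2,0,0,0,0,0, 0,-1.5,0,0,0,0,0, 0,-1.5,0,0,0,0,0, 0,-1.5,0,0,0,0,0, 0,-1.5,0,0,0,0,0, 0,-1.5,0,0,0,0,0, 0,-1.5,0,0,0,0,0, 0,0,0,0,0,0,0]'; python3 m.py
```

```text
t: 18.2
position: [0.5457, -0.0234, 0.1796]
tcp_rot: [-0.0, 0.708, 0.706, -0.0]
ft_force: [0.5, -0.1, -0.1]
grip_width: 0.0001
grip_force: 0.0
18.4 [ 0.5457 -0.023   0.1797] -0.2324058572738787
[238, 237, 237, 236, 236, 235, 234, 233, 232, 232, 231, 230, 229, 227, 226, 224, 222, 220, 219, 216, 213, 211, 208, 205, 201, 197, 192, 187, 182, 176, 170, 162, 156, 155, 155, 161, 168, 175, 184, 128, 52, 33, 35, 36, 35, 31, 98, 178, 179, 168, 171, 147, 73]
rising [461.35]
```

```bash
python3 -m creep '[0,-3,0,0,0,0,0, 0,-5,0,0,0,0,0, 0,-4,0,0,0,0,0, 0,0,0,0,0,0,0, 0,0,15,0,0,0,0, 0,0,30,0,0,0,0, 0,0,40,0,0,0,0, 0,0,45,0,0,0,0, 0,0,45,0,0,0,0, 0,0,40,0,0,0,0, 0,0,0,0,0,0,0, 0,0,0,0,0,0,0]'; python3 -m creep '[0,45,0,0,0,0,0, 0,45,0,0,0,0,0, 0,45,0,0,0,0,0, 0,45,0,0,0,0,0, 0,20,0,0,0,0,0, 0,0,0,0,0,0,0, 0,0,0,0,0,0,0]'; python3 m.py; python3 - <<'E'
from h import *
c=cam('top');save(c,'end.png')
E
```

```text
t: 19.6
position: [0.5457, -0.0346, 0.3967]
tcp_rot: [0.001, 0.708, 0.706, 0.001]
ft_force: [-0.3, -0.5, -0.4]
grip_width: 0.0002
grip_force: 0.0
t: 20.3
position: [0.5454, 0.165, 0.3936]
tcp_rot: [-0.001, 0.708, 0.707, -0.001]
ft_force: [0.2, 0.3, -0.9]
grip_width: 0.0002
grip_force: 0.0
20.5 [0.546  0.1633 0.3943] -0.4011324563635738
[80, 80, 80, 80, 80, 80, 80, 80, 80, 80, 80, 80, 80, 80, 80, 80, 80, 80, 80, 80, 80, 80, 79, 80, 80, 80, 80, 79, 80, 80, 80, 80, 80, 80, 80, 79, 80, 80, 78, 55, 23, 29, 30, 30, 29, 26, 85, 156, 157, 146, 150, 128, 63]
rising [461.6]
```

View pics/end.png

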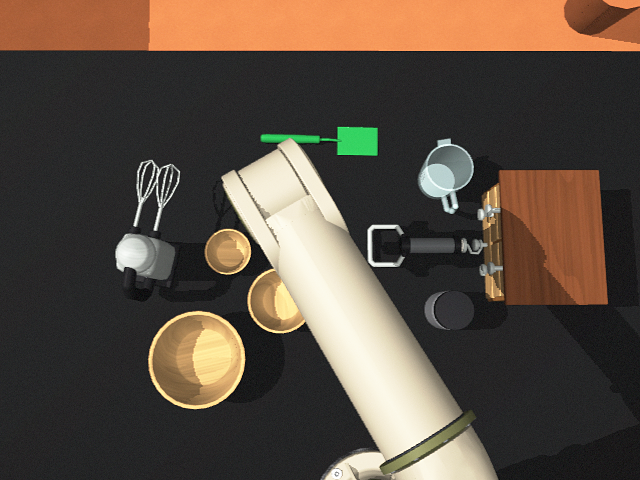

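The handle is back at zero (368–404, 245), the bowl stands upright at (278,300), and nothing else has moved. Handing in.

```bash
python3 -c "
from cell import order;print(order.job_done())"
```

```text
the job is handed in; nothing more can be done
None
```

Job handed in (no verdict came back): bowl moved clear and left upright, scale drawn to about 74.5 mm by my camera measurement (about 1.5 kg), held for over two seconds, eased back to zero and released, with nothing else disturbed in the final picture.

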